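# Set the guide straightedge against two eccentric stops

### The job

Pick up the straightedge by its wooden grip and lay it flat on the plywood setting-out board, on the robot's side of the two steel stops. Then slide it gently along the board until one long edge bears lightly on both stops at once, and leave it lying there touching both. Push lightly, with no more than about 8 N, and leave the other things alone.

Things in the scene. Friction and masses are not known exactly. Their poses are not given: they have to be found in the camera images.
- guide: the straightedge: a flat aluminium bar 50 x 240 x 16 mm (x, y, z; long edges straight) with a wooden grip along its middle, 22 mm wide (x), 110 mm long (y), from 16 to 48 mm above its underside. Either edge serves; 0.3 kg; polished, takes about 1 N to slide on the board. Starts on the bench right of the board, pointing roughly away from the robot. Origin: centre of its underside
- board: the setting-out board, plywood 180 x 280 x 18 mm (x, y, z), fixed to the bench about before the robot. Origin: centre of its underside; its top is at z = 18 mm. Its x axis points away from the robot towards its far long edge; the bolts of the two stops stand at x = 60, y = +75 and -75 mm. Bins of tools overhang the back of the bench: swing the arm across low or drawn in
- stop_left: left eccentric stop (seen from the robot): steel disc 32 mm across, its top 19 mm above the board, locked by a dark bolt 11 mm across set 9 mm off the disc's centre, turned any way, which the pose does not tell (disc_left in the rules: the disc's centre): along the board the disc's near side lies 7 to 25 mm before the bolt axis. Origin: on the bolt axis at the board's top; axes as the board's
- stop_right: right eccentric stop (seen from the robot): steel disc 32 mm across, its top 19 mm above the board, locked by a dark bolt 11 mm across set 9 mm off the disc's centre, turned any way, which the pose does not tell (disc_right in the rules: the disc's centre): along the board the disc's near side lies 7 to 25 mm before the bolt axis. Origin: on the bolt axis at the board's top; axes as the board's
- case: a small flat blade case 38 x 62 x 12 mm lying loose on the board at its near left corner, centred about 62 mm before and 102 mm left of the board's middle; a bystander. Origin: centre of its underside
- pliers: red-handled pliers, 26 x 178 x 14 mm, lying loose on the bench right of the straightedge's start, pointing away from the robot; a bystander. Origin: centre of its underside
- tin: a round wax tin, 68 mm across, 29 mm high, loose on the bench left of the board; a bystander. Origin: centre of its underside

How it is judged (in metres and radians):
On the way, in this order (a step that is already met when the one before it is completed fails the run):
1. the straightedge lies flat on the board (z of guide in the frame of board between 0.0155 and 0.0205 m and angle between guide's own z axis and vertical below 0.04 rad and x of guide in the frame of board between -0.08 and 0.08 m and y of guide in the frame of board between -0.1 and 0.1 m and contact force between guide and board above 0.5 N), for 0.1 s.
2. lying flat on the board, it bears on both stops at once (0.4 N or more on each) (z of guide in the frame of board between 0.0155 and 0.0205 m and angle between guide's own z axis and vertical below 0.04 rad and contact force between guide and stop_left above 0.4 N and contact force between guide and stop_right above 0.4 N), for 0.2 s.
At the end, for the whole second after the job is handed in: the straightedge lies flat and at rest on the board, on the robot's side of the stops, its long edge within 1.5 mm of both discs, released (z of guide in the frame of board between 0.0155 and 0.0205 m and angle between guide's own z axis and vertical below 0.04 rad and x of guide in the frame of board between -0.08 and 0.08 m and y of guide in the frame of board between -0.1 and 0.1 m and x of disc_left in the frame of guide between -0.0425 and 0.0425 m and y of disc_left in the frame of guide between -0.115 and 0.115 m and x of disc_right in the frame of guide between -0.0425 and 0.0425 m and y of disc_right in the frame of guide between -0.115 and 0.115 m and x of guide in the frame of board below 0.045 m and linear speed of guide below 0.01 m/s); the robot touches nothing.
It fails at once if a stop is pushed with more than 10 N (contact force between anything else and stop_left above 10 N or contact force between anything else and stop_right above 10 N).
It fails at once if the blade case, pliers or wax tin is moved by more than 15 mm (distance of any of case, pliers, tin from where it was at the start of the episode above 0.015 m).
It also fails if it takes over 72 s, if anything falls off the work surface, if the arm or the gripper's body presses on something with over 40 N, if the wrist force passes 120 N, or if a joint passes its speed limit or range.

### The arm

A 6-joint arm with a two-finger parallel gripper is mounted at the origin on a cart in front of the work surface, level with it; the furniture and walls round the work are solid. World frame = base frame: x ahead of the robot, y to its left, z up, the work surface at z = 0. Lengths are in mm, angles in rad, forces in N, time in s.
With the tool pointing down it reaches from about 400 to 825 mm from the base axis. Payload 7 kg.
Tool frame: the origin (TCP) lies at the very end of the fingers, on their centre line; the grasp point (between the pads) lies 19 mm behind it; z points along the fingers, y is the line along which they close (so a half turn about z gives the same grasp; the last joint's range is limited). The gripper opens to 88 mm and grips with 3 to 60 N. Pads are 19 mm wide; open, the fingers measure 130 mm over their backs; the gripper's body (78 mm by 193 mm) begins 47 mm behind the grasp point.
Start: joints at [-1.013, 0.359, 0.012, 0, -1.224, -0.288], TCP at [179.887, -650.566, 226.561] pointing down, gripper open.
Joint ranges: [-3.07, 3.07], [-1.43, 2.12], [-1.02, 1.25], [-3.03, 1.67], [-3.05, -0], [-3.03, 3.03]. Speed limits (rad/s): [2.39, 2.39, 3.01, 3.14, 3.14, 3.14].

### API

Orientations are given as a unit quaternion [x, y, z, w].
In Python, from plant import bot gives the robot as it stands. Calls block until the motion is done:
- bot.move_ptp(position, orientation): joint-space move of the TCP to a pose.
- bot.line_to(position, velocity=150, ori=None): straight line of the TCP; ori=None keeps the orientation; velocity is the mean speed in mm/s.
- bot.move_joints(angles): joint-space move.
- bot.move_gripper(opening, force=None): finger opening in mm; force is the grip in N (None keeps the last); returns when the fingers have stopped.
- bot.pause(seconds).
- bot.solve_ik(position, orientation): joint angles nearest the present ones, or None.
- bot.read_state(): the state.
- bot.camera(name): name is "scene" or "top"; returns the picture (420x560x3 uint8, red, green, blue); there is no depth.
- bot.get_calibration(name): a dict with "fx", "fy", "cx", "cy" (pixels), "distortion" ([k1, k2, p1, p2, k3] as OpenCV has them; the pictures are not rectified), "view" (4x4, takes a point from world to camera coordinates). Camera axes: x right, y up, looking along -z (the intrinsics and any distortion apply to the point x, -y, -z); pixel columns grow to the right and rows downward; lengths in mm; the calibration is good to about 2 mm. A picture is of the moment at which its call begins. get_calibration takes no time and is no camera call.
A pose or a line that the arm cannot do raises bot.Unreachable and nothing moves.
- bot.close_job(): hands the job in; it is judged then, once.
The state is a dict: "t": time; "joint_pos": joint angles; "qvel": joint speeds; "tau": joint torques, N m; "tcp_pos": TCP position; "eef_rot": TCP orientation; "contact_force": force on the tool from outside, world axes, zero at the start; "moment": the same for the moment, N m; "width": finger opening in mm; "finger_force": force on a finger pad.
Only numpy, scipy, OpenCV 4.12 (cv2) and the standard library are available. Lean on these libraries where they do the work, as an engineer would, in place of code of your own. Each camera call takes 0.05 s, during which the arm holds its last target. There are 200 camera calls.

## Working session

There is one attempt and no reset: what is moved stays moved. The work goes in short steps, each a Python script; the robot and the scene stay as the last script left them, time stands still between calls to the robot, and variables do not carry over. Pictures are saved under pics/ and viewed, at most 10 in all, crops included, and the job is handed in when it is done.

```bash
ls; mkdir -p pics; python3 - <<'E'
from plant import bot
import cv2
for n in("scene","top"):
    cv2.imwrite(f"pics/{n}0.png",bot.camera(n)[:,:,::-1]); print(n,bot.get_calibration(n))
print(bot.read_state())
E
```

```text
pics
scene {'fx': 423.58517645712993, 'fy': 423.58517645712993, 'cx': 290.4110431739121, 'cy': 212.3670799908255, 'distortion': array([-0.07617711,  0.        ,  0.        ,  0.        ,  0.        ]), 'view': array([[-9.99920754e-01, -5.65948088e-03,  1.12452351e-02,
         5.02448190e+02],
       [ 1.07679306e-02, -8.47257800e-01,  5.31072756e-01,
        -1.61441646e+02],
       [ 6.52201707e-03,  5.31151759e-01,  8.47251599e-01,
        -1.12280488e+03],
       [ 0.00000000e+00,  0.00000000e+00,  0.00000000e+00,
         1.00000000e+00]])}
top {'fx': 420.91501710247786, 'fy': 420.91501710247786, 'cx': 284.97406997583204, 'cy': 211.5543875696699, 'distortion': array([-0.12933642,  0.        ,  0.        ,  0.        ,  0.        ]), 'view': array([[ 5.01259799e-03, -9.99591695e-01, -2.81303450e-02,
        -1.43317697e+02],
       [ 9.99398285e-01,  4.04217218e-03,  3.44489231e-02,
        -5.03457356e+02],
       [-3.43211498e-02, -2.82860971e-02,  9.99010488e-01,
        -1.21413538e+03],
       [ 0.00000000e+00,  0.00000000e+00,  0.00000000e+00,
         1.00000000e+00]])}
{'t': 0.1, 'joint_pos': array([-1.01289888e+00,  3.59309469e-01,  1.11594248e-02, -2.97625439e-04,
       -1.22410553e+00, -2.88108287e-01]), 'qvel': array([-0.0002662 , -0.00110637,  0.00270375,  0.00074305,  0.000931  ,
        0.00049573]), 'tau': array([-2.90150410e-04, -5.84164095e+01,  2.93753690e+01,  7.01548934e+00,
        1.01724706e-02, -7.21189576e-05]), 'tcp_pos': array([ 179.76670456, -650.17095996,  225.72598659]), 'eef_rot': array([-1.34435607e-01,  9.90922053e-01,  7.22752750e-04, -1.71921705e-04]), 'contact_force': array([-0.38142875,  0.27929008, -0.4759044 ]), 'moment': array([-0.01126152,  0.00361773, -0.04759889]), 'finger_force': 0.0, 'width': 87.44090990025485}
```

View pics/top0.png

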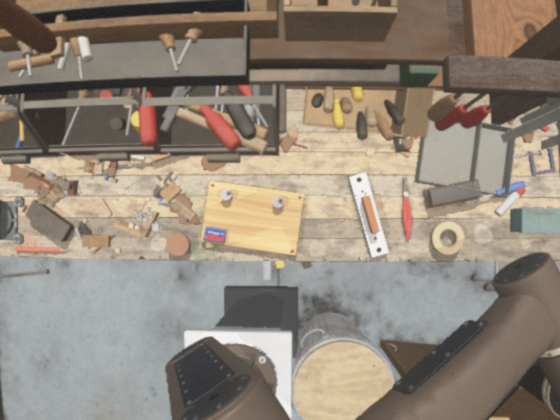

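View pics/scene0.png

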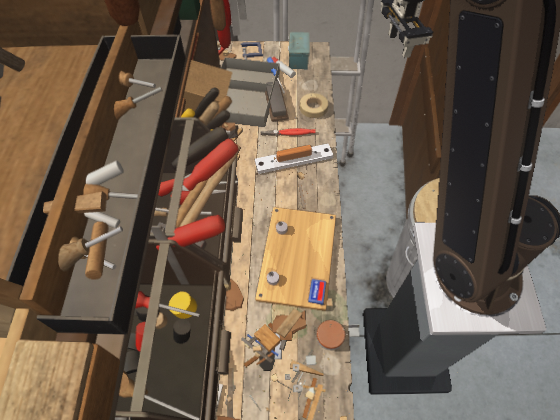

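The top view shows the board with corners near (211,182), (304,192), (297,256) and (203,248), and the stops near (227,196) and (278,203). The straightedge runs from (359,176) to (377,256), with its brown grip near (371,212). Pliers are at (407,210), the tin at (178,245) and the case at (215,236). The scene view agrees.

```bash
cat > h.py <<'E'
from plant import bot
import cv2, numpy as np
F=np.diag([1.,-1,-1])
def ray(name,px,z):
    """pixels (N,2) -> world points on plane z"""
    c=bot.get_calibration(name); K=np.array([[c["fx"],0,c["cx"]],[0,c["fy"],c["cy"]],[0,0,1]])
    n=cv2.undistortPoints(np.float64(px).reshape(-1,1,2),K,c["distortion"]).reshape(-1,2)
    R=F@c["view"][:3,:3]; t=F@c["view"][:3,3]
    d=np.c_[n,np.ones(len(n))]@R; o=-R.T@t
    return o+d*((z-o[2])/d[:,2])[:,None]
def proj(name,P):
    c=bot.get_calibration(name); K=np.array([[c["fx"],0,c["cx"]],[0,c["fy"],c["cy"]],[0,0,1]])
    R=F@c["view"][:3,:3]; t=F@c["view"][:3,3]
    return cv2.projectPoints(np.float64(P).reshape(-1,1,3),cv2.Rodrigues(R)[0],t,K,c["distortion"])[0].reshape(-1,2)
def blob(mask,box):
    """largest contour of mask in box x0,y0,x1,y1 (full-image pixels)"""
    m=np.zeros_like(mask); x0,y0,x1,y1=box; m[y0:y1,x0:x1]=mask[y0:y1,x0:x1]
    m=cv2.morphologyEx(m,cv2.MORPH_CLOSE,np.ones((3,3),np.uint8))
    cs=cv2.findContours(m,cv2.RETR_EXTERNAL,cv2.CHAIN_APPROX_NONE)[0]
    return max(cs,key=cv2.contourArea)
def rect(name,c,z):
    """min-area rectangle of a contour on plane z: centre, size(long,short), yaw of long axis"""
    p=ray(name,c.reshape(-1,2),z)[:,:2].astype(np.float32)
    b=cv2.boxPoints(cv2.minAreaRect(p)); e=[b[1]-b[0],b[2]-b[1]]
    e.sort(key=lambda v:-np.linalg.norm(v)); a=np.arctan2(e[0][1],e[0][0])
    return b.mean(0),[float(np.linalg.norm(v)) for v in e],(a+np.pi/2)%np.pi-np.pi/2
E
cat > m.py <<'E'
from h import *
im=cv2.imread("pics/top0.png"); hsv=cv2.cvtColor(im,cv2.COLOR_BGR2HSV)
for p in [(250,225),(371,212),(364,190),(280,150),(340,210),(320,230),(226,200),(278,203),(180,245)]: print(p,hsv[p[1],p[0]])
T=im[175:262,195:395]
cv2.imwrite("pics/crop0.png",cv2.resize(T,None,fx=4,fy=4,interpolation=cv2.INTER_CUBIC))
s=cv2.imread("pics/scene0.png")[200:315,245:345]
cv2.imwrite("pics/crop1.png",cv2.resize(s,None,fx=5,fy=5,interpolation=cv2.INTER_CUBIC))
E
python3 m.py
```

```text
(250, 225) [ 19  90 234]
(371, 212) [ 12 122 217]
(364, 190) [ 15   2 241]
(280, 150) [ 17  65 205]
(340, 210) [ 18  55 221]
(320, 230) [ 17  50 193]
(226, 200) [  9  27 177]
(278, 203) [  5  15 202]
(180, 245) [ 10  94 199]
```

View pics/crop0.png

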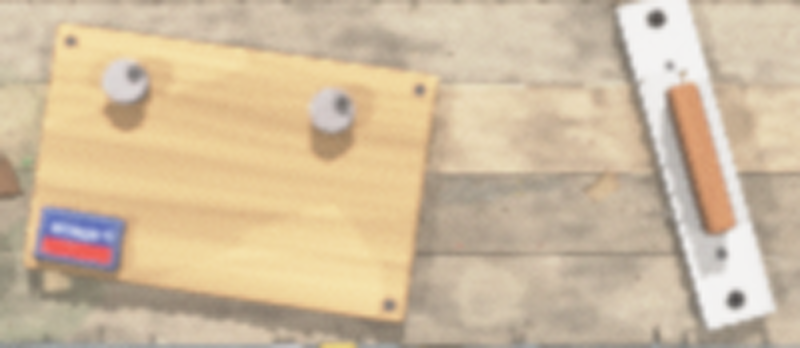

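View pics/crop1.png

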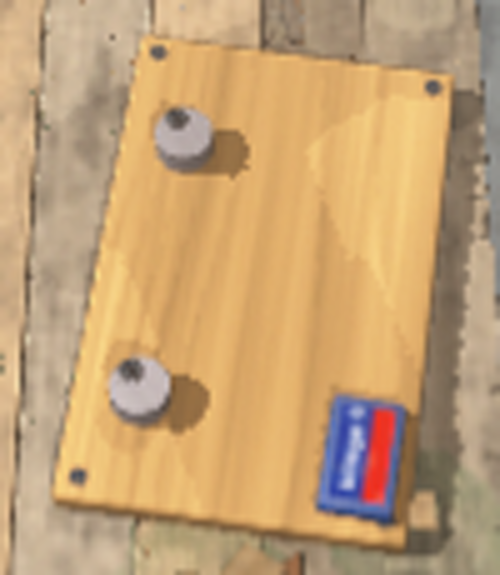

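The top crop (4x, offset (195,175)) shows the board corners at (57,23), (438,76), (405,320) and (26,266). The disc tops are at (126,82) and (331,110), with dark bolts on their far right sides. The case is at (80,240), and the grip runs from (684,85) to (720,232). The scene crop agrees.

```bash
cat > m2.py <<'E'
from h import *
im=cv2.imread("pics/top0.png"); hsv=cv2.cvtColor(im,cv2.COLOR_BGR2HSV)
sim=cv2.imread("pics/scene0.png"); sh=cv2.cvtColor(sim,cv2.COLOR_BGR2HSV)
g=cv2.inRange(hsv,(6,95,100),(15,255,255)); print("grip top",rect("top",blob(g,(355,185,390,245)),48))
w=cv2.inRange(hsv,(0,0,225),(180,28,255)); print("bar",rect("top",blob(cv2.bitwise_or(w,g),(345,165,395,265)),16))
g2=cv2.inRange(sh,(5,110,60),(15,255,255)); print("grip scene",rect("scene",blob(g2,(265,135,320,168)),40))
C=np.array([(57,23),(438,76),(405,320),(26,266)])/4+[195,175]-.375
b=ray("top",C,18)[:,:2]; c=b.mean(0)
ax=(b[0]+b[1]-b[2]-b[3]); yaw=np.arctan2(ax[1],ax[0]); ay=(b[0]+b[3]-b[1]-b[2]); yaw2=np.arctan2(-ay[0],ay[1])
print("board",c,np.linalg.norm(ax)/2,np.linalg.norm(ay)/2,yaw,yaw2)
S=np.array([(143,38),(452,73),(405,548),(55,500)])/5+[245,200]-.4
b2=ray("scene",S,18)[:,:2]; print("board scene",b2.mean(0))
R=np.array([[np.cos(yaw),-np.sin(yaw)],[np.sin(yaw),np.cos(yaw)]])
for nm,P,org,k in(("top",[(126,80),(331,107),(133,73),(341,103)],(195,175),4),("scene",[(140,387),(184,134),(130,370),(178,119)],(245,200),5)):
    d=ray(nm,np.array(P)/k+org-.5+.5/k,37)[:,:2]
    print(nm,"discs L,R / bolts L,R in board frame",((d-(c if nm=="top" else b2.mean(0)))@R).round(1).tolist(), d.round(0).tolist())
E
python3 m2.py
```

```text
grip top (array([ 496.08295, -380.0301 ], dtype=float32), [103.37188720703125, 19.29961585998535], np.float32(0.27123082))
bar (array([ 497.41272, -381.9104 ], dtype=float32), [240.04116821289062, 49.07849884033203], np.float32(0.27766728))
grip scene (array([ 494.29306, -373.42444], dtype=float32), [112.01219940185547, 41.57035446166992], np.float32(0.27862537))
board [486.60380634 -46.83373647] 177.26959100663578 278.2563857968481 -0.12371744499098776 -0.13457687436763516
board scene [483.67555639 -40.48171042]
top discs L,R / bolts L,R in board frame [[54.6, 80.4], [53.9, -67.2], [60.2, 76.1], [57.6, -73.9]] [[551.0, 26.0], [532.0, -120.0], [556.0, 21.0], [535.0, -127.0]]
scene discs L,R / bolts L,R in board frame [[54.6, 80.6], [53.3, -69.2], [61.1, 72.0], [57.8, -78.1]] [[548.0, 33.0], [528.0, -116.0], [553.0, 23.0], [531.0, -125.0]]
```

```bash
cat >> h.py <<'E'
def q(phi):
    """tool down, tool y at world angle phi"""
    a=(phi+np.pi/2)/2; return [np.cos(a),np.sin(a),0,0]
def st(*k):
    s=bot.read_state(); print(round(s["t"],2),s["tcp_pos"].round(1),s["contact_force"].round(2),round(s["width"],1),round(s["finger_force"],1)); return s
E
python3 - <<'E'
from h import *
bot.move_ptp([496.5,-379,110],q(0.275+np.pi/2)); st()
bot.line_to([496.5,-379,45],velocity=120); bot.line_to([496.5,-379,21],velocity=40); st()
bot.move_gripper(15,30); st()
bot.line_to([496.5,-379,60],velocity=60); bot.pause(.2); st()
for n in("scene","top"): cv2.imwrite(f"pics/{n}1.png",bot.camera(n)[:,:,::-1])
a=cv2.imread("pics/scene1.png")[60:340,180:400]; b=cv2.imread("pics/top1.png")[130:270,190:440]
a=cv2.resize(a,(330,420)); b=cv2.resize(b,(460,258)); c=np.zeros((420,790,3),np.uint8); c[:,:330]=a; c[:258,330:]=b
cv2.imwrite("pics/c1.png",c)
E
```

```text
1.69 [ 496.2 -379.8  110.4] [-0.04 -0.34  1.08] 87.6 0.0
3.13 [ 496.6 -379.    21. ] [-0.28 -0.35  0.  ] 87.7 0.0
4.18 [ 496.6 -379.1   21. ] [ 0.46 -0.42  0.68] 21.7 30.0
5.18 [ 496.2 -378.9   59.5] [ 0.82  0.08 -3.16] 21.8 30.0
```

View pics/c1.png

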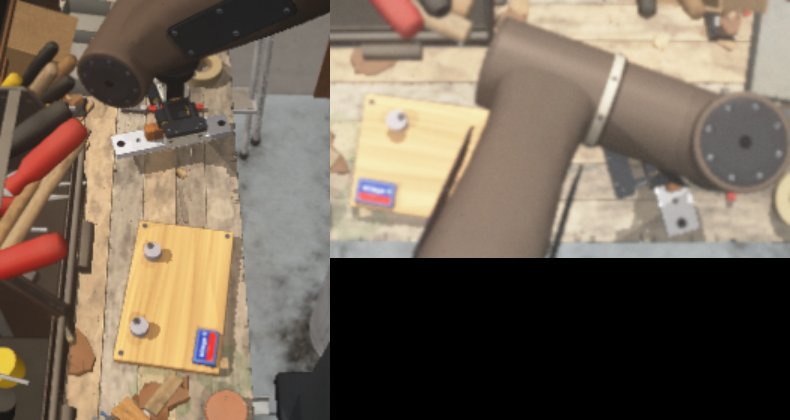

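The straightedge is held level at 60 mm (grip near (160,130) in the left pane), and nothing else has moved. Next is the carry to the board and a guarded lowering.

```bash
python3 - <<'E'
from h import *
yaw=-0.13; R=np.array([[np.cos(yaw),-np.sin(yaw)],[np.sin(yaw),np.cos(yaw)]])
x,y=np.array([485.5,-44.5])+R@[-3,-3]; Q=q(yaw+np.pi)
print(x,y)
bot.line_to([496.5,-379,105],velocity=100)
j=bot.solve_ik([x,y,105],Q); print(j)
bot.line_to([x,y,105],velocity=120,ori=Q); st()
bot.line_to([x,y,48],velocity=80); bot.line_to([x,y,42],velocity=20); bot.pause(.3); f0=st()["contact_force"][2]
z=42
while z>36.5:
    z-=.5; bot.line_to([x,y,z],velocity=10)
    if bot.read_state()["contact_force"][2]-f0>2.5: break
st()
bot.move_gripper(60); bot.pause(.3); st()
bot.line_to([x,y,110],velocity=100)
cv2.imwrite("pics/scene2.png",bot.camera("scene")[:,:,::-1])
a=cv2.imread("pics/scene2.png")[180:330,230:370]; cv2.imwrite("pics/c2.png",cv2.resize(a,None,fx=4,fy=4))
E
```

```text
482.13641189099656 -47.08578325328528
[ 0.30972742  0.16586599 -0.56396534  0.         -0.840965   -0.43972742]
8.8 [482.1 -47.4 105. ] [-0.1   0.61 -2.15] 21.8 30.0
10.41 [482.2 -47.1  42.1] [-0.97 -0.07 -3.05] 21.7 30.0
12.16 [482.2 -47.1  39. ] [-2.58 -0.14  4.97] 21.8 30.0
13.29 [482.1 -47.1  38.5] [ 0.26 -0.27  0.15] 59.9 0.0
```

View pics/c2.png

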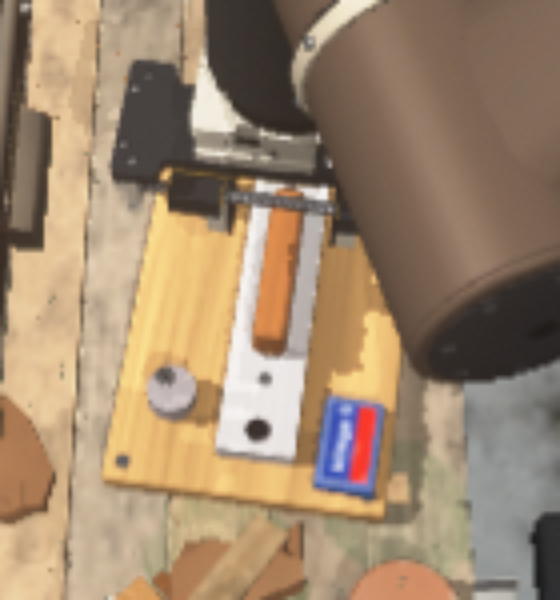

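The straightedge lies flat before the discs: its far edge runs from (218,452) up to about (245,185), with a gap to the left disc at (172,390), and it is clear of the case. Next I push its near edge with closed fingers, watching the force.

```bash
cat > push.py <<'E'
from h import *
yaw=-0.13; R=np.array([[np.cos(yaw),-np.sin(yaw)],[np.sin(yaw),np.cos(yaw)]]); C=np.array([485.5,-44.5])
def W(bx,z,by=5): return [*(C+R@[bx,by]),z]
def fpush(n=4):
    v=[]
    for i in range(n): bot.pause(.02); v.append(bot.read_state()["contact_force"][:2]@R[:,0])
    return -np.mean(v)
E
python3 - <<'E'
from push import *
bot.line_to(W(-58,110),velocity=120); bot.move_gripper(0,20)
bot.line_to(W(-58,40),velocity=100); bot.line_to(W(-58,25),velocity=40); bot.pause(.3); st()
f0=fpush(10); print("base",f0)
x=-58; L=[]; over=0
while x<-15:
    step=1 if x<-42 else .5 if x<-37 else .25
    if over: step=.15
    x+=step; bot.line_to(W(x,25),velocity=10)
    f=fpush()-f0; L.append((round(x,2),round(float(f),1)))
    over=f>2.2
    if f>4: break
print(L[-60:])
for i in range(5): bot.pause(.1); print(round(fpush()-f0,2),end=" ")
st()
E
```

```text
17.58 [428.7 -32.   25.1] [-0.23 -0.52  0.11] 0.1 0.0
base -0.14821575161710193
[(-51, 0.4), (-50, -0.1), (-49, 0.4), (-48, 0.2), (-47, -0.1), (-46, 0.6), (-45, 0.8), (-44, 0.3), (-43, 1.3), (-42, 0.9), (-41.5, 1.3), (-41.0, 1.0), (-40.5, 1.1), (-40.0, 1.0), (-39.5, 0.9), (-39.0, 1.3), (-38.5, 0.7), (-38.0, 1.3), (-37.5, 1.2), (-37.0, 0.8), (-36.75, 1.2), (-36.5, 0.9), (-36.25, 1.2), (-36.0, 0.8), (-35.75, 0.8), (-35.5, 1.3), (-35.25, 1.5), (-35.0, 1.2), (-34.75, 1.3), (-34.5, 0.9), (-34.25, 1.3), (-34.0, 0.9), (-33.75, 1.1), (-33.5, 1.2), (-33.25, 1.5), (-33.0, 0.9), (-32.75, 1.4), (-32.5, 1.5), (-32.25, 1.0), (-32.0, 1.1), (-31.75, 0.9), (-31.5, 0.7), (-31.25, 0.7), (-31.0, 1.3), (-30.75, 1.1), (-30.5, 1.2), (-30.25, 1.1), (-30.0, 1.4), (-29.75, 0.9), (-29.5, 1.0), (-29.25, 0.8), (-29.0, 0.9), (-28.75, 1.2), (-28.5, 1.4), (-28.25, 1.5), (-28.0, 1.4), (-27.75, 1.1), (-27.5, 2.0), (-27.25, 2.9), (-27.1, 5.0)]
5.38 5.22 5.16 4.98 5.24 39.48 [458.9 -36.1  24.9] [-4.81  2.01  1.47] 0.5 2.5
```

The force rose sharply to a steady 5 N, which fits bearing on both stops. I check by camera before letting go.

```bash
python3 - <<'E'
from push import *
cv2.imwrite("pics/scene3.png",bot.camera("scene")[:,:,::-1])
a=cv2.imread("pics/scene3.png")[180:330,230:370]; cv2.imwrite("pics/c3.png",cv2.resize(a,None,fx=4,fy=4))
E
```

```text
(no output)
```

View pics/c3.png

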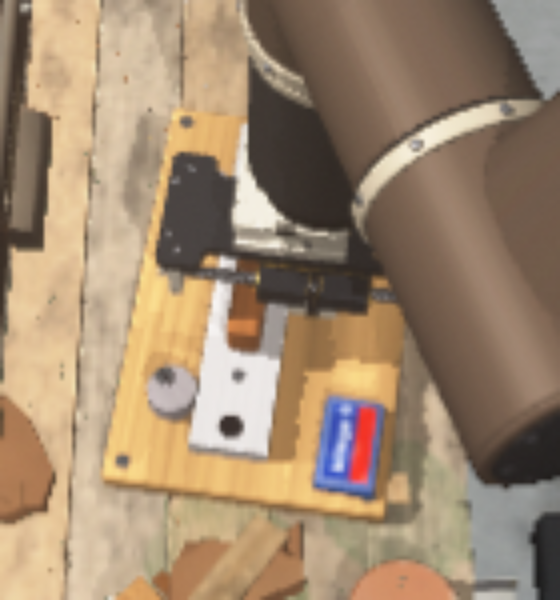

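The left disc at (172,390) touches the bar's far edge at about (197,400). The gripper hides the right disc, so I back off straight and look again.

```bash
python3 - <<'E'
from push import *
bot.line_to(W(-40,25),velocity=15); bot.line_to(W(-58,25),velocity=60); bot.line_to(W(-58,110),velocity=120)
bot.move_ptp([330,-330,220],q(-.13+np.pi)); st()
for n in("scene","top"): cv2.imwrite(f"pics/{n}4.png",bot.camera(n)[:,:,::-1])
a=cv2.imread("pics/scene4.png")[195:320,240:350]; b=cv2.imread("pics/top4.png")[170:265,190:320]
c=np.zeros((500,790,3),np.uint8); a=cv2.resize(a,(396,450)); b=cv2.resize(b,(390,285)); c[:450,:396]=a; c[:285,400:]=b
cv2.imwrite("pics/c4.png",c)
E
```

```text
43.11 [ 330.1 -329.4  219.3] [ 0.4  -0.12  0.45] 0.4 0.0
```

View pics/c4.png

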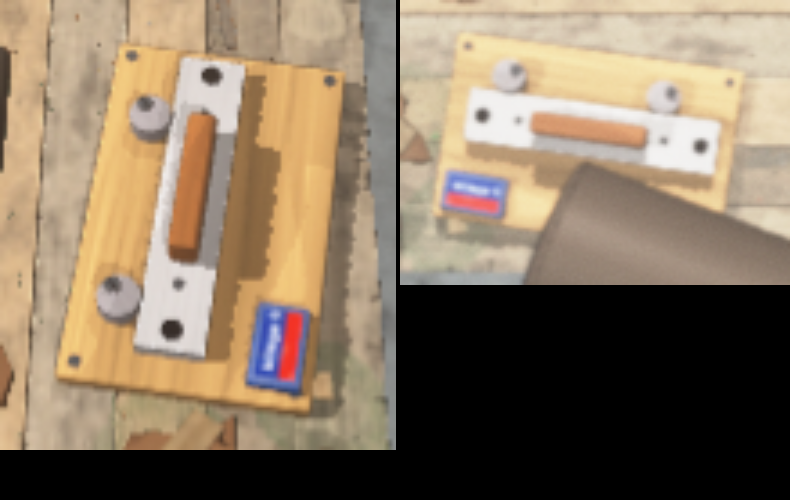

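Both discs touch the bar's far edge: scene pane at (138,300) and (170,122), top pane at (508,93) and (662,112). The case hasn't moved and the arm is clear, so I hand in.

```bash
python3 -c "
from plant import bot
print(bot.close_job())"
```

```text
the job is handed in; nothing more can be done
None
```

The straightedge lies flat on the board, released, with its long edge against both stops (the last pictures show both touching); the push peaked at about 5 N, and the job is handed in, though no verdict came back.

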